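# Seat the peg-doll family in the demo train by height

## Task

Line the four wooden peg dolls up in the demo train by height: the tallest in the wagon right behind the engine, then the next tallest and so on down the train to the smallest in the last open wagon, one doll standing upright in the middle of each wagon. Set them down rather than dropping them, let go of them, and leave the pewter soldier standing where it is.

Things in the scene. Friction and masses are not known exactly. Their poses are not given: they have to be found in the camera images.
- doll_largest: Tallest of four turned wooden peg dolls (round dark body, pale ball head, alike but for size): 92 mm tall, straight round body 34 mm across up to 62 mm above its base, ball head 28 mm across; about 50 g. Starts loose and upright on the counter. Origin: centre of its underside, z up its axis.
- doll_second: Second tallest of four turned wooden peg dolls (round dark body, pale ball head, alike but for size): 78 mm tall, straight round body 30 mm across up to 51 mm above its base, ball head 25 mm across; about 34 g. Starts loose and upright on the counter. Origin: centre of its underside, z up its axis.
- doll_third: Third tallest of four turned wooden peg dolls (round dark body, pale ball head, alike but for size): 64 mm tall, straight round body 26 mm across up to 41 mm above its base, ball head 21 mm across; about 23 g. Starts loose and upright on the counter. Origin: centre of its underside, z up its axis.
- doll_smallest: Smallest of four turned wooden peg dolls (round dark body, pale ball head, alike but for size): 50 mm tall, straight round body 22 mm across up to 30 mm above its base, ball head 18 mm across; about 15 g. Starts loose and upright on the counter. Origin: centre of its underside, z up its axis.
- wagon_a: One of four identical low-sided toy wagons, fixed on the track in a straight row, 76 mm apart; letters are in no order. Bed inside 58 mm along the track, 54 mm across, sides 8 mm high, 4 mm thick. Origin: middle of the bed's top surface, where a doll's underside rests, 40 mm above the counter; y along the track, z up.
- wagon_b: One of four identical low-sided toy wagons, fixed on the track in a straight row, 76 mm apart; letters are in no order. Bed inside 58 mm along the track, 54 mm across, sides 8 mm high, 4 mm thick. Origin: middle of the bed's top surface, where a doll's underside rests, 40 mm above the counter; y along the track, z up.
- wagon_c: One of four identical low-sided toy wagons, fixed on the track in a straight row, 76 mm apart; letters are in no order. Bed inside 58 mm along the track, 54 mm across, sides 8 mm high, 4 mm thick. Origin: middle of the bed's top surface, where a doll's underside rests, 40 mm above the counter; y along the track, z up.
- wagon_d: One of four identical low-sided toy wagons, fixed on the track in a straight row, 76 mm apart; letters are in no order. Bed inside 58 mm along the track, 54 mm across, sides 8 mm high, 4 mm thick. Origin: middle of the bed's top surface, where a doll's underside rests, 40 mm above the counter; y along the track, z up.
- engine: Toy engine, fixed at either end of the wagon row: wooden shunter, 86 x 62 mm, tall middle cab with dark flat roof 87 mm above the counter, low bonnet fore and aft. Origin: its middle, 40 mm above the counter. First open wagon's middle 86 mm away, each next 76 mm further; at the row's other end a wagon of dark logs (80 mm high); a clamp (46 mm high) holds the track's +y end.
- soldier: Bystander: grey pewter toy soldier with a tall hat, 81 mm tall on a 32 mm square base, loose, 140 g, standing among the dolls; not to be moved. Origin: centre of its underside, z up. (A tin tractor, a tin bee and a small cone, all under 85 mm high, stand to the sides, clear of dolls and train.)
Things that resemble listed ones, but are neither listed nor needed, are in the scene too. Leave any yellow look-alike of the doll_largest alone. What is shaped like the doll_smallest but blue is not meant.

How it is judged (in metres and radians):
At the end, for the whole second after the job is handed in: Counting from the engine, the tallest, second, third and smallest doll stand in the first to fourth open wagon: base within 14 mm of the wagon's middle and on its bed, upright within 7 degrees, released, at rest; the soldier upright within 30 mm of its start (horizontal distance between doll_largest and engine between 0.066 and 0.106 m and (horizontal distance between doll_largest and wagon_a below 0.014 m or horizontal distance between doll_largest and wagon_b below 0.014 m or horizontal distance between doll_largest and wagon_c below 0.014 m or horizontal distance between doll_largest and wagon_d below 0.014 m) and height (world z) of doll_largest between 0.036 and 0.045 m and angle between each of doll_largest, doll_second, doll_third, doll_smallest's own z axis and vertical below 0.12 rad and linear speed of each of doll_largest, doll_second, doll_third, doll_smallest below 0.02 m/s and angular speed of each of doll_largest, doll_second, doll_third, doll_smallest below 0.2 rad/s and horizontal distance between doll_second and engine between 0.142 and 0.182 m and (horizontal distance between doll_second and wagon_a below 0.014 m or horizontal distance between doll_second and wagon_b below 0.014 m or horizontal distance between doll_second and wagon_c below 0.014 m or horizontal distance between doll_second and wagon_d below 0.014 m) and height (world z) of doll_second between 0.036 and 0.045 m and horizontal distance between doll_third and engine between 0.218 and 0.258 m and (horizontal distance between doll_third and wagon_a below 0.014 m or horizontal distance between doll_third and wagon_b below 0.014 m or horizontal distance between doll_third and wagon_c below 0.014 m or horizontal distance between doll_third and wagon_d below 0.014 m) and height (world z) of doll_third between 0.036 and 0.045 m and horizontal distance between doll_smallest and engine between 0.294 and 0.334 m and (horizontal distance between doll_smallest and wagon_a below 0.014 m or horizontal distance between doll_smallest and wagon_b below 0.014 m or horizontal distance between doll_smallest and wagon_c below 0.014 m or horizontal distance between doll_smallest and wagon_d below 0.014 m) and height (world z) of doll_smallest between 0.036 and 0.045 m and distance of soldier from where it was at the start of the episode below 0.03 m and angle between soldier's own z axis and vertical below 0.15 rad); the robot touches nothing.
It fails at once if the pewter soldier is shifted by more than 30 mm (distance of soldier from where it was at the start of the episode above 0.03 m).
It fails at once if a doll is dropped or thrown (out of the fingers it moves faster than 0.7 m/s, a free fall of about 25 mm) ((linear speed of doll_largest above 0.7 m/s and contact force between the fingers and doll_largest below 0.05 N) or (linear speed of doll_second above 0.7 m/s and contact force between the fingers and doll_second below 0.05 N) or (linear speed of doll_third above 0.7 m/s and contact force between the fingers and doll_third below 0.05 N) or (linear speed of doll_smallest above 0.7 m/s and contact force between the fingers and doll_smallest below 0.05 N)).
It also fails if it takes over 106 s, if anything falls off the work surface, if the arm or the gripper's body presses on something with over 40 N, if the wrist force passes 120 N, or if a joint passes its speed limit or range.

## Robot

A 6-joint arm with a two-finger parallel gripper is mounted at the origin on the work surface. World frame = base frame: x ahead of the robot, y to its left, z up, the work surface at z = 0. Lengths are in mm, angles in rad, forces in N, time in s.
With the tool pointing down it reaches from about 325 to 850 mm from the base axis. Payload 15.5 kg.
Tool frame: the origin (TCP) lies midway between the tips of the shut fingers; the grasp point (between the pads) lies 19 mm behind it; z points along the fingers, y is the direction in which the jaws open and shut (so a half turn about z gives the same grasp; the last joint's range is limited). The gripper opens to 91 mm and grips with 3 to 60 N. Pads are 32 mm wide; open, the fingers measure 118 mm over their backs; the gripper's body (76 mm by 178 mm) begins 60 mm behind the grasp point.
Start: joints at [-1.208, 0.494, 1.345, -0, 1.302, -0.096], TCP at [276.236, -560.643, 213.915] pointing down, gripper open.
Joint ranges: [-2.91, 2.91], [-0.82, 2.16], [0.22, 2.67], [-1.22, 4.37], [0.12, 2.79], [-3.08, 3.08]. Speed limits (rad/s): [1.89, 1.89, 2.57, 3.01, 3.01, 3.01].

## Interface

Orientations are given as a unit quaternion [x, y, z, w].
In Python, from workcell import read_state, snapshot, camera_params, close_job gives the robot as it stands.
- The arm moves only by the tool arm_command, never from a script. Its argument "plan" is a list of rows, each an object with "dp": the shift along the tool's x, y, z in mm, a list of three; "twist": the turn about the tool's z in rad. In form: [{"dp": [dx, dy, dz], "twist": twist}, ...]. A call has 1 to 8 rows; each row is the pose to reach, as a shift and turn from the pose commanded when the call began, along the tool's axes at that moment; what a row does not reach only later rows make up. A row lasts 1/12 s, in which the tool goes at most 41.7 mm and 7.16 degrees, less where a joint would pass 70% of its speed; a pose out of reach is approached as far as the arm can. A call with a gripper value outside its range is refused whole. "jaw" is the opening, from -1 (shut) to 1 (fully open), set as the call begins (left out, the last holds). The fingers move at their own pace and stop on an object; "squeeze" is the grip in N (left out, the last holds). Time passes only in rows, so rows that repeat a pose let the fingers close. It gives the time, the measured TCP pose, the force and the opening at its end, in the units of the state.
- read_state(): the state, without advancing time (a new reading comes with each control period).
- snapshot(name): name is "side" or "top"; returns (picture, depth): 480x640x3 uint8, red, green, blue; 480x640 float32, mm along the optical axis (not along the pixel's ray), 0 where there is no reading.
- camera_params(name): a dict with "fx", "fy", "cx", "cy" (pixels), "k1" (the pictures are not rectified: a ray, as slopes to the right and down, at radius r is drawn at 1 + k1 r^2 times it, then the intrinsics apply), "xyz" and "rotation" of the camera in the world. Camera axes: x right, y down, z forward; pixel columns grow to the right and rows downward; lengths in mm; the calibration is good to about 2 mm. A picture is of the moment at which its call begins. camera_params takes no time and is no camera call.
- close_job(): hands the job in, once; it reports no verdict.
The state is a dict: "clock": time; "joints": joint angles; "joint_velocities": joint speeds; "tau": joint torques, N m; "tcp_pos": TCP position; "orientation": TCP orientation; "wrist_force": force on the tool from outside, world axes, zero at the start; "torque": the same for the moment, N m; "width": opening from 0.0 (shut) to 1.0 (fully open).
Only numpy, scipy, OpenCV 4.12 (cv2) and the standard library are available. Lean on these libraries where they do the work, as an engineer would, in place of code of your own. Each camera call takes 0.05 s, during which the arm holds its last target. There are 200 camera calls.

## Working session

There is one attempt and no reset: what is moved stays moved. The work goes in short steps, Python scripts to look and compute and a tool call to move; the robot and the scene stay as the last step left them, time stands still between calls to the robot, and variables do not carry over. Pictures are saved under pics/ and viewed, about 12 in all and at most 16, crops included, and the job is handed in when it is done.

Besides the shell and the picture viewer there is one more tool, called after ">>>" by a JSON object that holds its "name" and its "arguments". arm_command: Moves the arm, as the interface text tells. Its arguments: {"type":"object","properties":{"plan":{"type":"array","items":{"type":"object","properties":{"dp":{"type":"array","items":{"type":"number"}},"twist":{"type":"number"}}}},"jaw":{"type":"number"},"squeeze":{"type":"number"}},"required":["plan"]}

```bash
mkdir -p pics && ls && python3 - <<'E'
from workcell import *
import cv2,numpy as np
for n in("side","top"):
    p,d=snapshot(n); cv2.imwrite(f"pics/{n}0.png",p[:,:,::-1]); np.save(f"{n}_d0.npy",d); np.save(f"{n}_p0.npy",p); print(n,camera_params(n))
print(read_state())
E
```

```text
pics
side {'fx': 577.6969698662472, 'fy': 577.6969698662472, 'cx': 320.7813786171831, 'cy': 245.38335966355123, 'k1': -0.1145044477009205, 'xyz': array([355.41717542, 830.57412734, 619.40076175]), 'rotation': array([-0.10219855,  0.86938061, -0.48153295,  0.04311425])}
top {'fx': 547.7970495640092, 'fy': 547.7970495640092, 'cx': 327.9629008053094, 'cy': 249.30345938312726, 'k1': -0.17307211497654157, 'xyz': array([ 355.43402667,  -46.63580397, 1238.58199218]), 'rotation': array([-0.70001372,  0.71082526, -0.04896018,  0.04807429])}
{'clock': 0.1, 'joints': array([-1.20845183e+00,  4.94104988e-01,  1.34605144e+00,  2.60252828e-05,
        1.30250616e+00, -9.55279181e-02]), 'joint_velocities': array([ 0.00010449, -0.00197399, -0.00260156, -0.0005409 , -0.00113013,
       -0.00182803]), 'tau': array([ 2.53936501e-03, -8.80241776e+01, -3.82546592e+01,  7.10259005e-02,
        4.83126158e-02, -3.42171484e-05]), 'tcp_pos': array([ 276.15174142, -560.31065765,  213.41388746]), 'orientation': array([ 9.73909010e-01,  2.26938218e-01, -5.87237906e-05, -5.31882665e-04]), 'wrist_force': array([-0.38181662,  0.11807237,  0.20938589]), 'torque': array([ 0.00751703, -0.00955665,  0.03081852]), 'width': 1.0026537683072845}
```

View pics/top0.png

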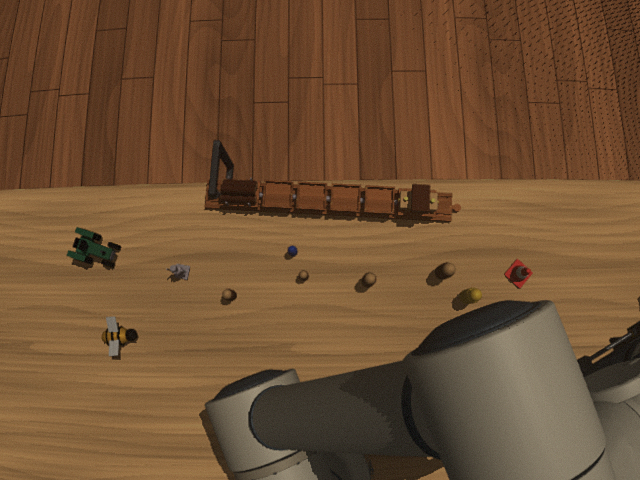

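View pics/side0.png

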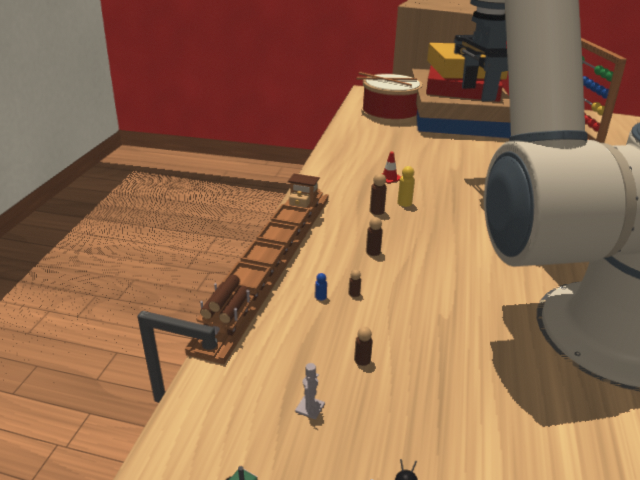

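Top view: the engine (420,200) is at the -y end, the logs (238,192) and clamp at the +y end, so wagon 1 is at (380,200) and wagon 4 at (278,196). Dark dolls with pale heads are at top (447,270), (369,279), (228,295) and (303,275). The yellow one (474,295), the blue one (292,251) and the soldier (180,271) are not meant. Next I measure with both views.

```bash
cat > h.py <<'E'
from workcell import *
import cv2,numpy as np
from scipy.spatial.transform import Rotation as R
def cam(n):
    c=camera_params(n); K=np.array([[c['fx'],0,c['cx']],[0,c['fy'],c['cy']],[0,0,1.]])
    return K,np.array([c['k1'],0,0,0.]),c['xyz'],R.from_quat(c['rotation']).as_matrix()
def rays(n,uv):
    K,k,t,M=cam(n); s=cv2.undistortPoints(np.float64(uv).reshape(-1,1,2),K,k)[:,0]
    return t,np.c_[s,np.ones(len(s))]@M.T
def plane(n,uv,z):
    t,r=rays(n,uv); return t+r*((z-t[2])/r[:,2])[:,None]
def proj(n,P):
    K,k,t,M=cam(n); q=(np.float64(P).reshape(-1,3)-t)@M; return cv2.projectPoints(q,np.zeros(3),np.zeros(3),K,k)[0][:,0]
def cloud(n,d):
    v,u=np.mgrid[:480,:640]; t,r=rays(n,np.c_[u.ravel(),v.ravel()])
    P=t+r*d.reshape(-1,1); P[d.ravel()==0]=np.nan; return P.reshape(480,640,3)
E
python3 - <<'E'
from h import *
C={n:cloud(n,np.load(n+'_d0.npy')) for n in('top','side')}
print('table z',[np.nanmedian(C['top'][300:330,330:390,2]),np.nanmedian(C['side'][280:300,400:430,2])])
for nm,(tu,su,H,hd,br) in dict(L=((447,270),(378,195),92,28,34),S=((369,279),(374,237),78,25,30),T=((228,295),(363,345),64,21,26),s=((303,275),(355,284),50,18,22),Y=((474,295),(407,187),92,28,34),B=((292,251),(321,287),50,18,22),sol=((180,271),(310,390),81,20,32)).items():
    u,v=tu; P=C['top'][v-15:v+16,u-15:u+16].reshape(-1,3); P=P[np.isfinite(P[:,2])]; top=np.percentile(P[:,2],99.5)
    q=P[P[:,2]>H-18]; mid=(q[:,:2].min(0)+q[:,:2].max(0))/2 if len(q) else None
    u,v=su; S=C['side'][v-40:v+40,u-25:u+26].reshape(-1,3);S=S[np.isfinite(S[:,2])&(S[:,2]>12)]
    S=S[np.hypot(*(S[:,:2]-(mid if mid is not None else P[:,:2].mean(0))).T)<30]
    print(nm,'top z',top.round(1),'n',len(q),'mean',q[:,:2].mean(0).round(1),'mid',mid,'| side n',len(S),'zmax',np.percentile(S[:,2],99.5).round(1) if len(S) else 0,'min',S.min(0).round(1) if len(S) else 0,'max',S.max(0).round(1) if len(S) else 0)
# train
P=C['top'][170:230,200:465].reshape(-1,3)
for lo,hi,l in((82,92,'roof'),(44,52,'walls'),(70,82,'logs')):
    q=P[(P[:,2]>lo)&(P[:,2]<hi)]; print(l,len(q),q.min(0).round(1),q.max(0).round(1),np.median(q,0).round(1))
q=P[(P[:,2]>37)&(P[:,2]<60)]; A=np.polyfit(q[:,1],q[:,0],1);print('line',A)
h,e=np.histogram(P[(P[:,2]>44.5)&(P[:,2]<52)][:,1],np.arange(-260,260,4)); print([(int(a),int(b)) for a,b in zip(e,h)])
p=np.load('top_p0.npy')[165:235,200:470,::-1]; p2=np.load('top_p0.npy')[235:310,150:550,::-1]
a=cv2.resize(p,(800,207),interpolation=3);b=cv2.resize(p2,(800,150),interpolation=3)
s=cv2.resize(np.load('side_p0.npy')[150:380,250:450,::-1],(200,230))
cv2.imwrite('pics/c1.png',np.vstack([a,b]))
E
```

```text
table z [np.float64(0.3415018675052579), np.float64(-1.147050175983054)]
L top z 93.5 n 125 mean [ 468.2 -305.5] mid [ 468.76429535 -306.4711844 ] | side n 504 zmax 90.9 min [ 451.4 -313.9   12.2] max [ 485.2 -286.    91. ]
S top z 79.7 n 98 mean [ 452.5 -136.2] mid [ 453.40371836 -136.09284444] | side n 449 zmax 77.4 min [ 437.3 -144.9   12.1] max [ 467.6 -117.9   77.8]
T top z 65.2 n 72 mean [424.6 171.7] mid [424.16756452 172.44199636] | side n 480 zmax 62.9 min [410.4 165.3  12.2] max [435.8 188.   63.3]
s top z 51.7 n 64 mean [464.9   6.7] mid [465.42100116   7.68735432] | side n 224 zmax 49.5 min [454.1   3.1  12.4] max [475.5  21.5  49.9]
Y top z 808.1 n 192 mean [ 397.8 -300.5] mid [ 395.57181421 -273.14153573] | side n 0 zmax 0 min 0 max 0
B top z 51.2 n 60 mean [520.4  31.2] mid [520.72002335  30.07220327] | side n 227 zmax 49.3 min [510.2  25.9  12.1] max [531.4  45.8  50.6]
sol top z 83.2 n 50 mean [478.5 285.6] mid [478.21055379 290.31483277] | side n 510 zmax 82.0 min [468.6 275.8  12.6] max [489.7 306.1  83.8]
roof 513 [ 594.6 -274.1   82. ] [658.2 183.8  91.9] [ 625.8
[... 839 characters left out ...]
, (-28, 9), (-24, 9), (-20, 8), (-16, 9), (-12, 8), (-8, 14), (-4, 7), (0, 7), (4, 9), (8, 13), (12, 36), (16, 16), (20, 0), (24, 7), (28, 41), (32, 13), (36, 6), (40, 9), (44, 14), (48, 9), (52, 11), (56, 6), (60, 10), (64, 10), (68, 11), (72, 6), (76, 6), (80, 10), (84, 11), (88, 36), (92, 16), (96, 1), (100, 1), (104, 9), (108, 4), (112, 0), (116, 2), (120, 1), (124, 0), (128, 0), (132, 0), (136, 1), (140, 1), (144, 1), (148, 1), (152, 1), (156, 0), (160, 1), (164, 0), (168, 2), (172, 2), (176, 1), (180, 2), (184, 2), (188, 1), (192, 0), (196, 1), (200, 24), (204, 32), (208, 33), (212, 25), (216, 6), (220, 0), (224, 0), (228, 0), (232, 0), (236, 0), (240, 0), (244, 0), (248, 0), (252, 0)]
```

View pics/c1.png

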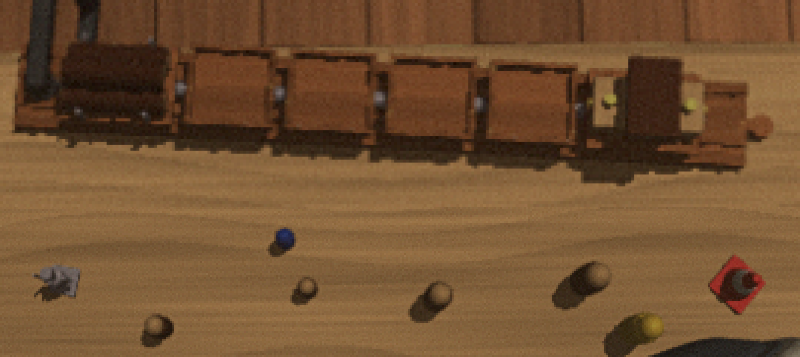

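The crop confirms it. L (590,278), S (438,295), s (307,288) and T (157,326) in the crop are the brown dolls, and their measured heights of 93, 80, 52 and 65 mm match the sizes given. Yellow, blue and the soldier stay put. I move above L now, turning the jaws across the track.

>>> {"name": "arm_command", "arguments": {"plan": [{"dp": [36,-18,0],"twist": -0.12},{"dp": [72,-36,0],"twist": -0.24},{"dp": [108,-54,0],"twist": -0.36},{"dp": [144,-72,0],"twist": -0.48},{"dp": [180,-90,0],"twist": -0.6},{"dp": [216,-108,0],"twist": -0.72},{"dp": [252,-126,0],"twist": -0.84},{"dp": [285,-144,0],"twist": -0.96}], "jaw": 0.6, "squeeze": 15}}

```text
clock: 0.77
tcp_pos: [469.2, -303.5, 213.8]
orientation: [0.757, 0.653, 0.0, -0.0]
wrist_force: [0.8, -0.4, -0.2]
width: 0.8
```

```bash
python3 - <<'E'
from h import *
s=read_state();M=R.from_quat(s['orientation']).as_matrix();print(s['tcp_pos'],M.round(3)[:,0],s['joints'].round(2),s['width'])
Q=cloud('top',np.load('top_d0.npy'))[170:230,200:465].reshape(-1,3)
# wagons: per-wagon extents of wall tops, in a frame turned with the row
q=Q[(Q[:,2]>44.5)&(Q[:,2]<51)&(Q[:,1]>-205)&(Q[:,1]<98)]
for lo,hi in((-205,-130),(-128,-54),(-52,20),(22,97)):
    w=q[(q[:,1]>lo)&(q[:,1]<hi)&(q[:,0]<700)]
    r=cv2.minAreaRect(np.float32(w[:,:2])); print(len(w),np.round(r[0],1),np.round(r[1],1),round(r[2],1),np.percentile(w[:,:2],[2,98],axis=0).round(1).tolist())
r=Q[(Q[:,2]>84)&(Q[:,2]<90)&(Q[:,1]<-150)];print('roof',cv2.minAreaRect(np.float32(r[:,:2])))
b=Q[(Q[:,2]>37)&(Q[:,2]<43)&(Q[:,1]>-195)&(Q[:,1]<90)]; print('bed',len(b),np.polyfit(b[:,1],b[:,0],1),np.median(b[:,2]))
S=cloud('side',np.load('side_d0.npy'))
Y=S[150:215,385:430].reshape(-1,3);col=np.load('side_p0.npy')[150:215,385:430].reshape(-1,3).astype(int)
Y=Y[(col[:,0]-col[:,2]>70)&(Y[:,2]>15)];print('Y',np.percentile(Y,[3,97],axis=0).round(0).tolist())
p,_=snapshot('side');cv2.imwrite('pics/s1.png',p[:,:,::-1])
E
```

```text
[ 469.20710886 -303.53429912  213.76846636] [0.146 0.989 0.   ] [-0.68  0.4   1.51  0.    1.23 -0.53] 0.8004191009385686
193 [ 631.2 -164.7] [66.4 63.2] 85.9 [[599.3, -199.1], [663.4, -130.9]]
196 [636.4 -88.6] [66.  63.2] 85.5 [[604.4, -122.9], [667.9, -55.4]]
197 [642.  -13.8] [64.  63.8] 86.0 [[610.3, -47.2], [673.4, 17.9]]
218 [647.5  61.1] [66.9 63.2] 86.6 [[616.3, 26.7], [679.0, 94.1]]
roof ((625.9172973632812, -251.3187255859375), (40.27979278564453, 61.197792053222656), 85.09980773925781)
bed 1914 [7.50412959e-02 6.43588679e+02] 40.30281863494474
Y [[396.0, -486.0, 17.0], [467.0, -344.0, 89.0]]
```

>>> {"name": "arm_command", "arguments": {"plan": [{"dp": [-2,-1,30],"twist": -0.1},{"dp": [-2,-1,65],"twist": -0.15},{"dp": [-2,-1,100],"twist": -0.15},{"dp": [-2,-1,110],"twist": -0.15},{"dp": [-2,-1,110],"twist": -0.15}]}}

```text
clock: 1.23
tcp_pos: [465.5, -306.3, 101.7]
orientation: [0.708, 0.706, -0.0, -0.003]
wrist_force: [-0.3, -0.4, 0.7]
width: 0.8
```

```bash
python3 - <<'E'
from h import *
s=read_state();print(s['tcp_pos'],R.from_quat(s['orientation']).as_matrix()[:,0].round(3))
p,_=snapshot('side');cv2.imwrite('pics/s2.png',cv2.resize(p[80:280,280:500,::-1],(660,600)))
E
```

```text
[ 465.54595267 -306.27217993  101.66425393] [0.004 1.    0.003]
```

View pics/s2.png

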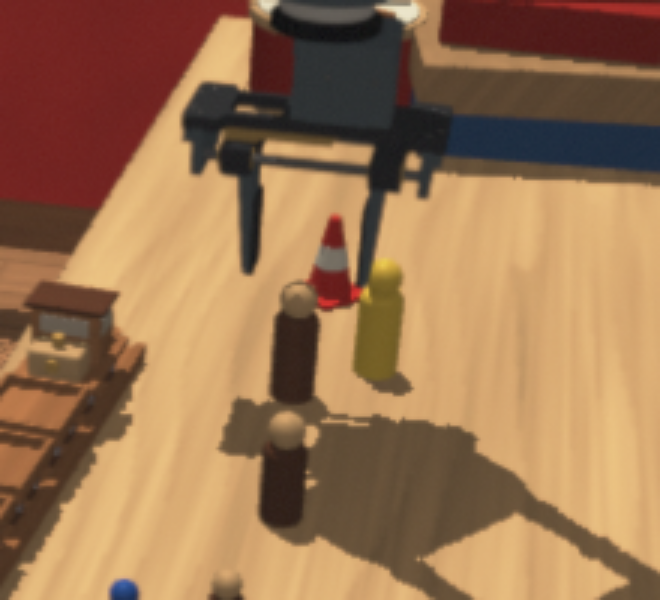

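The gripper (fingers at crop (250,270) and (372,275)) hangs over L (295,340). The yellow doll (380,320) stands close to the right finger's path, so I work out its position first.

```bash
python3 - <<'E'
from h import *
print('Y side',plane('side',[[280+385/3,80+275/3]],78),'Y top',plane('top',[[474,295]],80))
print('Y base side',plane('side',[[280+378/3,80+368/3]],5))
print('L side',plane('side',[[280+298/3,80+298/3]],78),'S',plane('side',[[280+287/3,80+430/3]],65.5))
E
```

```text
Y side [[ 409.93949777 -364.08686935   78.        ]] Y top [[ 412.034532   -360.32970196   80.        ]]
Y base side [[ 407.0050181 -354.1111289    5.       ]]
L side [[ 467.75142996 -306.61175491   78.        ]] S [[ 450.86784714 -136.03586432   65.5       ]]
```

Yellow stands at (411,-361), which leaves about 20 mm to the finger. L is at (468,-306). I go down.

>>> {"name": "arm_command", "arguments": {"plan": [{"dp": [0,2,25],"twist": 0},{"dp": [0,2,50],"twist": 0},{"dp": [0,2,68],"twist": 0},{"dp": [0,2,75],"twist": 0},{"dp": [0,2,75],"twist": 0},{"dp": [0,2,75],"twist": 0}]}}

```text
clock: 1.78
tcp_pos: [469.7, -308.0, 30.4]
orientation: [0.708, 0.706, 0.0, 0.001]
wrist_force: [0.2, -0.2, -0.3]
width: 0.801
```

>>> {"name": "arm_command", "arguments": {"plan": [{"dp": [0,0,0],"twist": 0},{"dp": [0,0,0],"twist": 0},{"dp": [0,0,0],"twist": 0},{"dp": [0,0,0],"twist": 0},{"dp": [0,0,0],"twist": 0},{"dp": [0,0,0],"twist": 0},{"dp": [0,0,0],"twist": 0},{"dp": [0,0,0],"twist": 0}], "jaw": -0.6}}

```text
clock: 2.45
tcp_pos: [469.0, -307.4, 29.0]
orientation: [0.708, 0.706, -0.0, 0.0]
wrist_force: [0.1, 0.4, 2.9]
width: 0.367
```

>>> {"name": "arm_command", "arguments": {"plan": [{"dp": [0,0,-8],"twist": 0},{"dp": [0,0,-28],"twist": 0},{"dp": [0,0,-53],"twist": 0},{"dp": [0,0,-78],"twist": 0},{"dp": [0,0,-100],"twist": 0},{"dp": [0,0,-110],"twist": 0},{"dp": [0,0,-110],"twist": 0}]}}

```text
clock: 3.03
tcp_pos: [469.9, -308.0, 141.3]
orientation: [0.708, 0.706, 0.0, 0.002]
wrist_force: [0.8, -0.6, -0.2]
width: 0.37
```

>>> {"name": "arm_command", "arguments": {"plan": [{"dp": [8,9,0],"twist": 0},{"dp": [27,31,0],"twist": 0},{"dp": [50,57,0],"twist": 0},{"dp": [74,84,0],"twist": 0},{"dp": [98,111,0],"twist": 0},{"dp": [120,136,0],"twist": 0},{"dp": [135,153,0],"twist": 0},{"dp": [142,162,0],"twist": 0}]}}

```text
clock: 3.7
tcp_pos: [632.8, -162.6, 136.9]
orientation: [0.707, 0.707, -0.0, -0.001]
wrist_force: [-1.1, 0.5, -0.4]
width: 0.364
```

>>> {"name": "arm_command", "arguments": {"plan": [{"dp": [0,0,8],"twist": 0},{"dp": [0,0,25],"twist": 0},{"dp": [0,0,40],"twist": 0},{"dp": [0,0,50],"twist": 0},{"dp": [0,0,55],"twist": 0},{"dp": [0,0,55],"twist": 0}]}}

```text
clock: 4.2
tcp_pos: [630.1, -166.1, 82.3]
orientation: [0.708, 0.706, -0.001, -0.001]
wrist_force: [-0.4, 0.2, -1.0]
width: 0.369
```

```bash
python3 - <<'E'
from h import *
print(read_state()['tcp_pos'])
a,_=snapshot('side');b,_=snapshot('top');
cv2.imwrite('pics/s3.png',np.hstack([cv2.resize(a[100:300,200:400,::-1],(400,400),interpolation=3),cv2.resize(b[120:280,320:480,::-1],(400,400),interpolation=3)]))
E
```

```text
[ 630.08369336 -166.06079315   82.26856855]
```

View pics/s3.png

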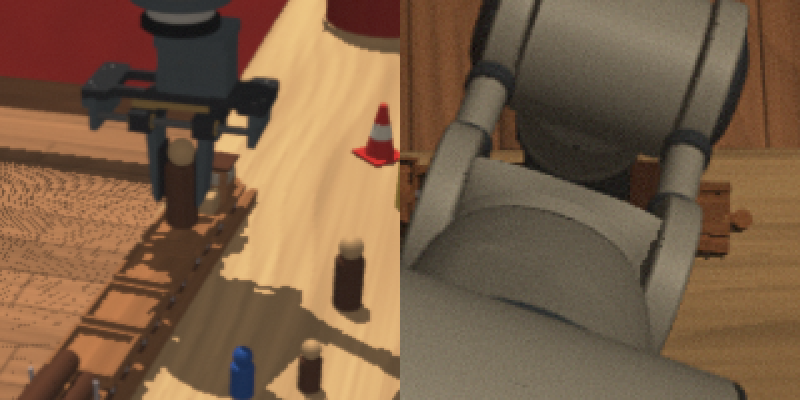

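The doll hangs upright over wagon 1 (side crop (180,190)). I lower it the last 14 mm.

>>> {"name": "arm_command", "arguments": {"plan": [{"dp": [0,0,4],"twist": 0},{"dp": [0,0,8],"twist": 0},{"dp": [0,0,11],"twist": 0},{"dp": [0,0,13],"twist": 0},{"dp": [0,0,14],"twist": 0},{"dp": [0,0,14],"twist": 0}]}}

```text
clock: 4.8
tcp_pos: [631.3, -165.8, 69.6]
orientation: [0.708, 0.706, -0.0, -0.0]
wrist_force: [-0.7, 0.2, -1.4]
width: 0.368
```

>>> {"name": "arm_command", "arguments": {"plan": [{"dp": [0,0,0],"twist": 0},{"dp": [0,0,0],"twist": 0},{"dp": [0,0,0],"twist": 0},{"dp": [0,0,0],"twist": 0},{"dp": [0,0,0],"twist": 0},{"dp": [0,0,0],"twist": 0}], "jaw": 0.4}}

```text
clock: 5.3
tcp_pos: [631.4, -165.8, 70.0]
orientation: [0.708, 0.706, 0.0, 0.0]
wrist_force: [-0.7, -0.6, -0.0]
width: 0.7
```

>>> {"name": "arm_command", "arguments": {"plan": [{"dp": [0,0,-8],"twist": 0},{"dp": [0,0,-30],"twist": 0},{"dp": [0,0,-60],"twist": 0},{"dp": [0,0,-90],"twist": 0},{"dp": [0,0,-110],"twist": 0},{"dp": [0,0,-110],"twist": 0}]}}

```text
clock: 5.8
tcp_pos: [633.5, -166.6, 185.4]
orientation: [0.708, 0.706, 0.002, 0.003]
wrist_force: [1.4, 0.3, 1.1]
width: 0.701
```

>>> {"name": "arm_command", "arguments": {"plan": [{"dp": [3,-15,0],"twist": 0},{"dp": [8,-45,0],"twist": 0},{"dp": [13,-80,0],"twist": 0},{"dp": [18,-112,10],"twist": 0},{"dp": [23,-145,30],"twist": 0},{"dp": [27,-168,50],"twist": 0},{"dp": [29,-178,60],"twist": 0},{"dp": [29,-178,65],"twist": 0}]}}

```text
clock: 6.47
tcp_pos: [450.2, -135.2, 113.9]
orientation: [0.708, 0.706, -0.001, -0.002]
wrist_force: [0.0, 0.4, -0.2]
width: 0.699
```

```bash
python3 - <<'E'
from h import *
print(read_state()['tcp_pos'])
a,d=snapshot('side');cv2.imwrite('pics/s4.png',cv2.resize(a[80:340,200:460,::-1],(600,600),interpolation=3))
P=cloud('side',d)
for n,c,r in(('L',(631,-165),25),('S',(452.5,-136),25),('s',(465,8),20),('T',(424.5,173),22)):
    m=(np.hypot(P[...,0]-c[0],P[...,1]-c[1])<r)&(P[...,2]>(52 if n=='L' else 12))&(P[...,2]<(135 if n=='L' else 80)); q=P[m]
    for lo in (range(55,135,20) if n=='L' else [12]):
        z=q[(q[:,2]>=lo)&(q[:,2]<lo+20)]; print(n,lo,len(z),np.percentile(z,[2,98],axis=0).round(1).tolist())
E
```

```text
[ 450.24908896 -135.24948593  113.88842421]
L 55 140 [[614.2, -162.4, 55.2], [643.9, -146.4, 74.3]]
L 75 144 [[614.4, -165.7, 75.2], [643.6, -145.9, 94.7]]
L 95 148 [[614.8, -167.8, 95.8], [643.7, -147.9, 114.4]]
L 115 124 [[617.9, -170.2, 115.9], [641.3, -151.0, 131.4]]
S 12 136 [[437.5, -136.9, 12.3], [466.7, -120.1, 31.7]]
s 12 120 [[454.5, 6.5, 12.1], [474.5, 19.5, 31.6]]
T 12 165 [[410.8, 172.8, 12.5], [434.6, 186.6, 31.3]]
```

View pics/s4.png

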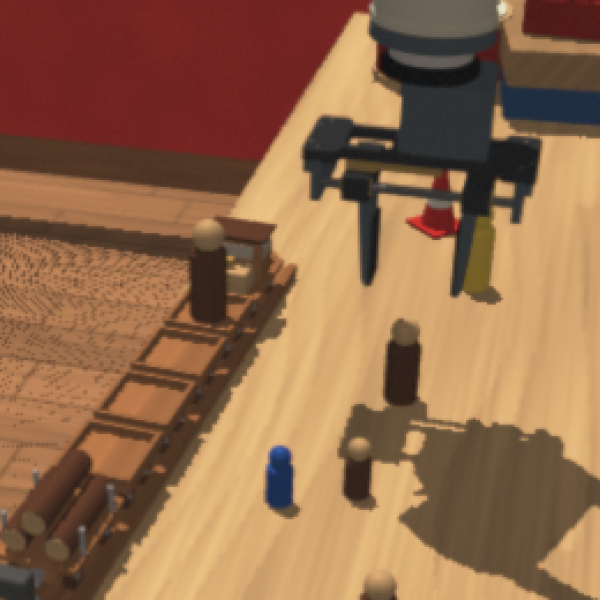

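L stands upright in wagon 1 (crop (208,275)), measured at (629,-164) against the wagon middle (631,-165). The gripper is over S (402,365). I go down and grip it.

>>> {"name": "arm_command", "arguments": {"plan": [{"dp": [0,0,15],"twist": 0},{"dp": [0,0,40],"twist": 0},{"dp": [0,0,65],"twist": 0},{"dp": [0,0,82],"twist": 0},{"dp": [0,0,91],"twist": 0},{"dp": [0,0,91],"twist": 0}]}}

```text
clock: 7.02
tcp_pos: [454.0, -136.4, 22.8]
orientation: [0.708, 0.706, -0.0, -0.001]
wrist_force: [-0.6, -0.1, -0.9]
width: 0.698
```

>>> {"name": "arm_command", "arguments": {"plan": [{"dp": [0,0,0],"twist": 0},{"dp": [0,0,0],"twist": 0},{"dp": [0,0,0],"twist": 0},{"dp": [0,0,0],"twist": 0},{"dp": [0,0,0],"twist": 0},{"dp": [0,0,0],"twist": 0},{"dp": [0,0,0],"twist": 0},{"dp": [0,0,0],"twist": 0}], "jaw": -0.7}}

```text
clock: 7.68
tcp_pos: [453.7, -136.4, 24.3]
orientation: [0.708, 0.706, 0.0, 0.0]
wrist_force: [0.1, 0.3, 7.8]
width: 0.322
```

>>> {"name": "arm_command", "arguments": {"plan": [{"dp": [0,0,-8],"twist": 0},{"dp": [0,0,-28],"twist": 0},{"dp": [0,0,-53],"twist": 0},{"dp": [0,0,-78],"twist": 0},{"dp": [0,0,-100],"twist": 0},{"dp": [0,0,-110],"twist": 0},{"dp": [0,0,-110],"twist": 0}]}}

```text
clock: 8.27
tcp_pos: [454.5, -136.7, 136.5]
orientation: [0.708, 0.706, 0.001, 0.002]
wrist_force: [0.6, -0.6, 0.5]
width: 0.321
```

>>> {"name": "arm_command", "arguments": {"plan": [{"dp": [6,10,0],"twist": 0},{"dp": [18,35,0],"twist": 0},{"dp": [30,65,0],"twist": 0},{"dp": [38,95,0],"twist": 0},{"dp": [44,126,0],"twist": 0},{"dp": [47,155,0],"twist": 0},{"dp": [47,174,0],"twist": 0},{"dp": [47,184,0],"twist": 0}]}}

```text
clock: 8.93
tcp_pos: [639.9, -88.7, 132.1]
orientation: [0.708, 0.706, -0.0, -0.0]
wrist_force: [-0.8, 0.0, -0.3]
width: 0.321
```

>>> {"name": "arm_command", "arguments": {"plan": [{"dp": [0,0,8],"twist": 0},{"dp": [0,0,25],"twist": 0},{"dp": [0,0,42],"twist": 0},{"dp": [0,0,55],"twist": 0},{"dp": [0,0,62],"twist": 0},{"dp": [0,0,66],"twist": 0},{"dp": [0,0,69],"twist": 0},{"dp": [0,0,69],"twist": 0}]}}

```text
clock: 9.6
tcp_pos: [637.3, -89.7, 64.7]
orientation: [0.708, 0.706, -0.0, -0.0]
wrist_force: [0.2, -0.5, -1.4]
width: 0.326
```

>>> {"name": "arm_command", "arguments": {"plan": [{"dp": [0,0,0],"twist": 0},{"dp": [0,0,0],"twist": 0},{"dp": [0,0,0],"twist": 0},{"dp": [0,0,0],"twist": 0},{"dp": [0,0,0],"twist": 0},{"dp": [0,0,0],"twist": 0}], "jaw": 0.3}}

```text
clock: 10.1
tcp_pos: [637.7, -89.9, 65.1]
orientation: [0.708, 0.706, 0.0, 0.0]
wrist_force: [0.1, 0.9, 0.1]
width: 0.65
```

>>> {"name": "arm_command", "arguments": {"plan": [{"dp": [0,0,-8],"twist": 0},{"dp": [0,0,-30],"twist": 0},{"dp": [0,0,-60],"twist": 0},{"dp": [0,0,-90],"twist": 0},{"dp": [0,0,-110],"twist": 0},{"dp": [0,0,-110],"twist": 0}]}}

```text
clock: 10.6
tcp_pos: [639.8, -90.3, 180.3]
orientation: [0.708, 0.706, 0.002, 0.003]
wrist_force: [0.4, 0.7, 0.4]
width: 0.649
```

>>> {"name": "arm_command", "arguments": {"plan": [{"dp": [15,-15,0],"twist": 0},{"dp": [45,-40,0],"twist": 0},{"dp": [76,-65,0],"twist": 0},{"dp": [107,-90,0],"twist": 0},{"dp": [138,-113,0],"twist": 0},{"dp": [168,-137,0],"twist": 0},{"dp": [198,-161,0],"twist": 0},{"dp": [226,-184,0],"twist": 0}]}}

```text
clock: 11.27
tcp_pos: [452.6, 137.9, 175.1]
orientation: [0.708, 0.706, 0.0, -0.0]
wrist_force: [0.8, 0.3, 0.2]
width: 0.651
```

>>> {"name": "arm_command", "arguments": {"plan": [{"dp": [22,-17,10],"twist": 0},{"dp": [33,-25,30],"twist": 0},{"dp": [37,-28,55],"twist": 0},{"dp": [37,-28,70],"twist": 0},{"dp": [37,-28,75],"twist": 0},{"dp": [37,-28,75],"twist": 0}]}}

```text
clock: 11.77
tcp_pos: [425.8, 173.6, 99.2]
orientation: [0.708, 0.706, -0.001, -0.001]
wrist_force: [-0.5, -0.3, -0.7]
width: 0.651
```

```bash
python3 - <<'E'
from h import *
print(read_state()['tcp_pos'])
a,d=snapshot('side');cv2.imwrite('pics/s5.png',cv2.resize(a[100:440,180:480,::-1],(530,600),interpolation=3))
P=cloud('side',d)
for n,c,r,z0,z1 in(('L',(631,-165),25,55,90),('S',(636.5,-89),25,55,90),('T',(424.5,173),22,12,40),('sol',(478,290),30,5,70)):
    q=P[(np.hypot(P[...,0]-c[0],P[...,1]-c[1])<r)&(P[...,2]>z0)&(P[...,2]<z1)]; print(n,len(q),np.percentile(q,[2,98],axis=0).round(1).tolist())
E
```

```text
[425.77184483 173.60534338  99.18811767]
L 233 [[614.4, -163.7, 56.0], [643.2, -146.0, 89.3]]
S 241 [[622.2, -89.4, 55.8], [648.7, -74.5, 89.4]]
T 231 [[410.8, 172.6, 12.6], [435.2, 186.9, 39.6]]
sol 509 [[468.3, 280.9, 5.1], [491.3, 304.4, 68.2]]
```

View pics/s5.png

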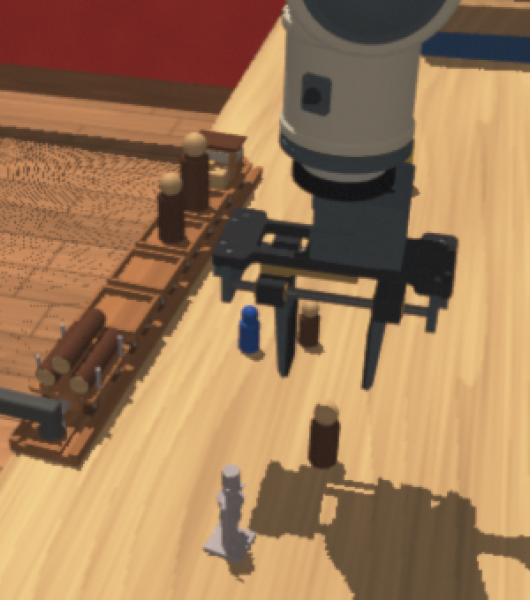

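L and S stand upright in wagons 1 and 2 (crop (195,180), (172,210)), and S measures (635.5,-89.5) against (636.5,-89). The gripper is over T (323,440). I lower, grip and lift.

>>> {"name": "arm_command", "arguments": {"plan": [{"dp": [0,-1,15],"twist": 0},{"dp": [0,-1,38],"twist": 0},{"dp": [0,-1,60],"twist": 0},{"dp": [0,-1,76],"twist": 0},{"dp": [0,-1,83],"twist": 0},{"dp": [0,-1,84],"twist": 0},{"dp": [0,-1,84],"twist": 0}]}}

```text
clock: 12.4
tcp_pos: [425.9, 173.8, 16.6]
orientation: [0.708, 0.706, 0.0, 0.0]
wrist_force: [-0.0, 1.2, 0.4]
width: 0.646
```

>>> {"name": "arm_command", "arguments": {"plan": [{"dp": [0,0,0],"twist": 0},{"dp": [0,0,0],"twist": 0},{"dp": [0,0,0],"twist": 0},{"dp": [0,0,0],"twist": 0},{"dp": [0,0,0],"twist": 0},{"dp": [0,0,0],"twist": 0},{"dp": [0,0,0],"twist": 0},{"dp": [0,0,0],"twist": 0}], "jaw": -0.75}}

```text
clock: 13.07
tcp_pos: [425.5, 173.8, 16.1]
orientation: [0.708, 0.706, 0.0, 0.0]
wrist_force: [-0.9, -0.5, 7.0]
width: 0.277
```

>>> {"name": "arm_command", "arguments": {"plan": [{"dp": [0,0,-8],"twist": 0},{"dp": [0,0,-28],"twist": 0},{"dp": [0,0,-53],"twist": 0},{"dp": [0,0,-78],"twist": 0},{"dp": [0,0,-100],"twist": 0},{"dp": [0,0,-120],"twist": 0},{"dp": [0,0,-130],"twist": 0},{"dp": [0,0,-130],"twist": 0}]}}

```text
clock: 13.73
tcp_pos: [426.4, 174.1, 148.3]
orientation: [0.708, 0.706, 0.002, 0.001]
wrist_force: [1.0, 0.2, -1.0]
width: 0.279
```

>>> {"name": "arm_command", "arguments": {"plan": [{"dp": [-8,9,0],"twist": 0},{"dp": [-27,32,0],"twist": 0},{"dp": [-50,58,0],"twist": 0},{"dp": [-74,86,0],"twist": 0},{"dp": [-98,114,0],"twist": 0},{"dp": [-122,142,0],"twist": 0},{"dp": [-146,170,0],"twist": 0},{"dp": [-167,195,0],"twist": 0}]}}

```text
clock: 14.4
tcp_pos: [621.1, 3.5, 144.4]
orientation: [0.708, 0.706, -0.001, -0.001]
wrist_force: [0.5, -0.0, -0.1]
width: 0.281
```

>>> {"name": "arm_command", "arguments": {"plan": [{"dp": [-13,15,0],"twist": 0},{"dp": [-20,22,5],"twist": 0},{"dp": [-21,23,20],"twist": 0},{"dp": [-21,23,38],"twist": 0},{"dp": [-21,23,55],"twist": 0},{"dp": [-21,23,68],"twist": 0},{"dp": [-21,23,75],"twist": 0},{"dp": [-21,23,75],"twist": 0}]}}

```text
clock: 15.07
tcp_pos: [641.2, -14.7, 68.5]
orientation: [0.708, 0.706, -0.001, -0.002]
wrist_force: [-1.6, -0.4, 0.9]
width: 0.276
```

>>> {"name": "arm_command", "arguments": {"plan": [{"dp": [0,0,4],"twist": 0},{"dp": [0,0,8],"twist": 0},{"dp": [0,0,11],"twist": 0},{"dp": [0,0,13],"twist": 0},{"dp": [0,0,14],"twist": 0},{"dp": [0,0,14],"twist": 0}]}}

```text
clock: 15.57
tcp_pos: [642.8, -14.9, 56.9]
orientation: [0.708, 0.706, 0.0, 0.0]
wrist_force: [0.5, 0.6, -0.7]
width: 0.278
```

>>> {"name": "arm_command", "arguments": {"plan": [{"dp": [0,0,0],"twist": 0},{"dp": [0,0,0],"twist": 0},{"dp": [0,0,0],"twist": 0},{"dp": [0,0,0],"twist": 0},{"dp": [0,0,0],"twist": 0},{"dp": [0,0,0],"twist": 0}], "jaw": 0.0}}

```text
clock: 16.07
tcp_pos: [642.8, -14.9, 56.9]
orientation: [0.708, 0.706, -0.0, 0.0]
wrist_force: [0.6, 0.7, -0.4]
width: 0.501
```

>>> {"name": "arm_command", "arguments": {"plan": [{"dp": [0,0,-8],"twist": 0},{"dp": [0,0,-30],"twist": 0},{"dp": [0,0,-60],"twist": 0},{"dp": [0,0,-90],"twist": 0},{"dp": [0,0,-110],"twist": 0},{"dp": [0,0,-110],"twist": 0}]}}

```text
clock: 16.57
tcp_pos: [645.1, -15.1, 172.3]
orientation: [0.708, 0.706, 0.002, 0.003]
wrist_force: [1.0, 0.7, 0.8]
width: 0.499
```

>>> {"name": "arm_command", "arguments": {"plan": [{"dp": [3,-15,0],"twist": 0},{"dp": [8,-45,0],"twist": 0},{"dp": [12,-80,0],"twist": 0},{"dp": [16,-112,10],"twist": 0},{"dp": [19,-145,30],"twist": 0},{"dp": [22,-168,55],"twist": 0},{"dp": [22,-177,70],"twist": 0},{"dp": [22,-177,75],"twist": 0}]}}

```text
clock: 17.23
tcp_pos: [462.3, 8.1, 90.4]
orientation: [0.708, 0.706, -0.001, -0.002]
wrist_force: [-0.6, -1.0, -1.1]
width: 0.496
```

```bash
python3 - <<'E'
from h import *
print(read_state()['tcp_pos'])
a,d=snapshot('side');cv2.imwrite('pics/s6.png',cv2.resize(a[120:340,220:440,::-1],(600,600),interpolation=3))
P=cloud('side',d)
for n,c,r,z0,z1 in(('L',(631,-165),25,55,90),('S',(636.5,-89),25,55,90),('T',(642,-14),22,55,80),('s',(465,8),20,10,30)):
    q=P[(np.hypot(P[...,0]-c[0],P[...,1]-c[1])<r)&(P[...,2]>z0)&(P[...,2]<z1)]; print(n,len(q),np.percentile(q,[2,98],axis=0).round(1).tolist())
E
```

```text
[462.30454069   8.08787636  90.42198408]
L 230 [[614.2, -163.8, 55.8], [643.0, -145.5, 88.3]]
S 238 [[622.3, -89.5, 56.0], [648.7, -73.8, 88.9]]
T 168 [[629.7, -16.3, 55.4], [652.3, -0.7, 79.6]]
s 116 [[454.8, 8.8, 10.4], [474.1, 19.7, 29.6]]
```

View pics/s6.png

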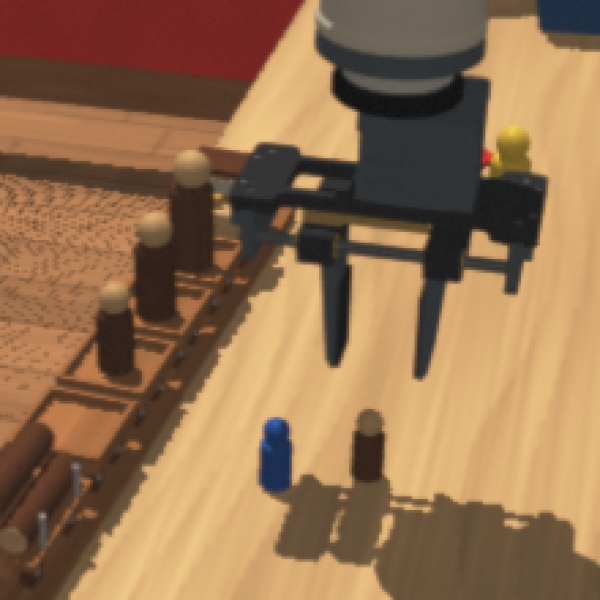

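Three dolls stand upright in order (crop (190,210), (155,265), (115,330)). The gripper is over the small brown doll (368,445), with the blue one (276,455) outside the left finger. I lower onto it.

>>> {"name": "arm_command", "arguments": {"plan": [{"dp": [0,0,15],"twist": 0},{"dp": [0,0,38],"twist": 0},{"dp": [0,0,60],"twist": 0},{"dp": [0,0,74],"twist": 0},{"dp": [0,0,80],"twist": 0},{"dp": [0,0,81],"twist": 0},{"dp": [0,0,81],"twist": 0}]}}

```text
clock: 17.87
tcp_pos: [467.0, 7.5, 11.3]
orientation: [0.708, 0.706, 0.0, 0.0]
wrist_force: [-0.6, 0.6, 0.8]
width: 0.502
```

>>> {"name": "arm_command", "arguments": {"plan": [{"dp": [0,0,0],"twist": 0},{"dp": [0,0,0],"twist": 0},{"dp": [0,0,0],"twist": 0},{"dp": [0,0,0],"twist": 0},{"dp": [0,0,0],"twist": 0},{"dp": [0,0,0],"twist": 0},{"dp": [0,0,0],"twist": 0},{"dp": [0,0,0],"twist": 0}], "jaw": -0.8}}

```text
clock: 18.53
tcp_pos: [466.3, 7.6, 11.4]
orientation: [0.708, 0.706, 0.0, 0.0]
wrist_force: [-1.7, -0.4, 8.5]
width: 0.232
```

>>> {"name": "arm_command", "arguments": {"plan": [{"dp": [0,0,-8],"twist": 0},{"dp": [0,0,-28],"twist": 0},{"dp": [0,0,-53],"twist": 0},{"dp": [0,0,-78],"twist": 0},{"dp": [0,0,-100],"twist": 0},{"dp": [0,0,-120],"twist": 0},{"dp": [0,0,-130],"twist": 0},{"dp": [0,0,-130],"twist": 0}]}}

```text
clock: 19.2
tcp_pos: [466.9, 7.6, 143.4]
orientation: [0.708, 0.706, 0.001, 0.001]
wrist_force: [0.9, -0.5, -0.2]
width: 0.233
```

>>> {"name": "arm_command", "arguments": {"plan": [{"dp": [4,10,0],"twist": 0},{"dp": [12,35,0],"twist": 0},{"dp": [21,65,0],"twist": 0},{"dp": [30,97,0],"twist": 0},{"dp": [39,128,0],"twist": 0},{"dp": [46,155,0],"twist": 0},{"dp": [51,173,0],"twist": 0},{"dp": [53,182,0],"twist": 0}]}}

```text
clock: 19.87
tcp_pos: [650.1, 61.2, 139.1]
orientation: [0.708, 0.706, -0.0, -0.0]
wrist_force: [-0.4, 0.1, 0.1]
width: 0.232
```

>>> {"name": "arm_command", "arguments": {"plan": [{"dp": [0,0,8],"twist": 0},{"dp": [0,0,25],"twist": 0},{"dp": [0,0,45],"twist": 0},{"dp": [0,0,62],"twist": 0},{"dp": [0,0,72],"twist": 0},{"dp": [0,0,75],"twist": 0},{"dp": [0,0,75],"twist": 0}]}}

```text
clock: 20.45
tcp_pos: [647.0, 60.0, 65.0]
orientation: [0.708, 0.706, -0.001, -0.001]
wrist_force: [0.5, -0.5, -1.3]
width: 0.236
```

>>> {"name": "arm_command", "arguments": {"plan": [{"dp": [0,0,4],"twist": 0},{"dp": [0,0,8],"twist": 0},{"dp": [0,0,11],"twist": 0},{"dp": [0,0,13],"twist": 0},{"dp": [0,0,14],"twist": 0},{"dp": [0,0,14],"twist": 0}]}}

```text
clock: 20.95
tcp_pos: [648.0, 60.1, 51.8]
orientation: [0.708, 0.706, -0.0, -0.0]
wrist_force: [-0.3, -0.5, 0.0]
width: 0.236
```

>>> {"name": "arm_command", "arguments": {"plan": [{"dp": [0,0,0],"twist": 0},{"dp": [0,0,0],"twist": 0},{"dp": [0,0,0],"twist": 0},{"dp": [0,0,0],"twist": 0},{"dp": [0,0,0],"twist": 0},{"dp": [0,0,0],"twist": 0}], "jaw": 0.0}}

```text
clock: 21.45
tcp_pos: [648.1, 60.1, 52.0]
orientation: [0.708, 0.706, 0.0, 0.0]
wrist_force: [0.1, 0.2, -0.8]
width: 0.499
```

>>> {"name": "arm_command", "arguments": {"plan": [{"dp": [0,0,-8],"twist": 0},{"dp": [0,0,-30],"twist": 0},{"dp": [0,0,-60],"twist": 0},{"dp": [0,0,-90],"twist": 0},{"dp": [0,0,-120],"twist": 0},{"dp": [0,0,-150],"twist": 0},{"dp": [0,0,-150],"twist": 0}]}}

```text
clock: 22.03
tcp_pos: [650.7, 60.2, 208.8]
orientation: [0.708, 0.706, 0.003, 0.003]
wrist_force: [0.7, -1.0, 0.3]
width: 0.502
```

>>> {"name": "arm_command", "arguments": {"plan": [{"dp": [0,-35,0],"twist": 0},{"dp": [0,-70,0],"twist": 0},{"dp": [0,-105,0],"twist": 0},{"dp": [0,-140,0],"twist": 0},{"dp": [0,-175,0],"twist": 0},{"dp": [0,-210,0],"twist": 0},{"dp": [0,-230,0],"twist": 0},{"dp": [0,-230,0],"twist": 0}]}}

```text
clock: 22.7
tcp_pos: [413.6, 61.0, 202.2]
orientation: [0.708, 0.706, -0.001, -0.001]
wrist_force: [0.4, -0.8, 0.9]
width: 0.5
```

```bash
python3 - <<'E'
from h import *
print(read_state()['tcp_pos'])
a,d=snapshot('side');b,e=snapshot('top');cv2.imwrite('pics/s7.png',np.hstack([cv2.resize(a[120:440,190:410,::-1],(400,580),interpolation=3),cv2.resize(b[120:352,200:360,::-1],(400,580),interpolation=3)]))
P=cloud('side',d);Q=cloud('top',e)
for n,c,r,z0,z1,rad in(('L',(631,-165),25,55,90,17),('S',(636.5,-89),25,55,90,15),('T',(642,-14),22,55,80,13),('s',(647.5,61),20,55,69,11),('sol',(478,290),30,5,70,0)):
    q=P[(np.hypot(P[...,0]-c[0],P[...,1]-c[1])<r)&(P[...,2]>z0)&(P[...,2]<z1)];l,h=np.percentile(q,[2,98],axis=0)
    t=Q[(np.hypot(Q[...,0]-c[0],Q[...,1]-c[1])<r)&(Q[...,2]>z1)&(Q[...,2]<140)]
    print(n,len(q),'x',(l[0]+h[0])/2,'y',h[1]-rad,'top cam',len(t),t[:,:2].mean(0) if len(t) else '',t[:,2].max() if len(t) else '')
E
```

```text
[413.57995417  60.95608218 202.18730891]
L 236 x 628.7128287576979 y -163.87472565051564 top cam 221 [ 627.39055142 -163.51292332] 136.17104599019808
S 234 x 635.0977287507055 y -89.26323570803213 top cam 152 [634.32023728 -89.93493292] 120.58658893369807
T 165 x 640.9794110314765 y -14.026138982091616 top cam 98 [640.51530629 -16.45827904] 107.07861805833
s 91 x 647.069572278443 y 60.596220138687045 top cam 76 [646.10713325  57.10072224] 95.91950557355722
sol 504 x 479.21806836845644 y 304.66940720595505 top cam 17 [480.1996047 289.0999777] 85.78408706970708
```

View pics/s7.png

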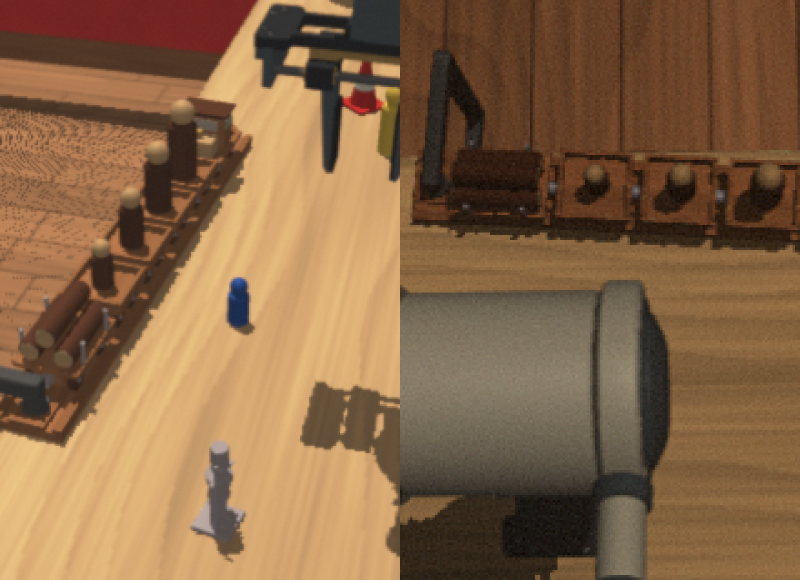

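All four stand upright in the right order (side crop (182,140), (158,180), (131,220), (101,265)). Each is within about 5 mm of its wagon's middle, and the soldier (218,500) is unmoved.

```bash
python3 -c "
from workcell import *
print(close_job())"
```

```text
the job is handed in; nothing more can be done
None
```

All four brown dolls are now in the train by height, tallest behind the engine, and the job was handed in after about 23 s of the 106 s. I picked each one up from the counter, set it down in the middle of its wagon, let go, and drew the arm back clear.

In the last pictures from both cameras, all four stand upright:

| Doll | Wagon from engine | Offset from wagon's middle (14 mm allowed) |
|---|---|---|
| Largest | 1st | about 3–4 mm |
| Second | 2nd | about 2–3 mm |
| Third | 3rd | about 1–3 mm |
| Smallest | 4th | about 1–5 mm |

- **Soldier:** it still stands upright, within a few millimetres of where I first measured it.
- **Look-alikes:** the yellow and blue ones were not touched.
- **Disagreement:** the two cameras differed by up to about 3.5 mm in y, which is well inside the allowance.
- **Failed checks:** none.

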